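# Fill the gap in the sauce-cup station and hold its cover half-way down

## Task

The sauce-cup station is missing its middle cup: while the cover leans back out of the way, set the spare steel cup upright into the empty well and let go of it. Then take hold of the cover, bring it forward and finish while holding it half-way down, 45 degrees above closed, as a guard over the cups while I fill them. Never let the cover drop shut, keep the other two cups in their wells and do not knock the other things on the table about.

Things in the scene. Friction and masses are not known exactly. Their poses are not given: they have to be found in the camera images.
- station: sauce-cup station, fixed to the table at a varying place and yaw: black box 150 mm deep (x) and 276 mm wide (y) with a flat steel deck 70 mm above the table and a clear plastic cover hinged along its back edge. Origin at the centre of its underside, on the table; x points to the back (hinge side, away from the user), y to the left, z up. In the deck lie three round wells, each 58 mm wide and 17 mm deep with a flat floor (53 mm above the table), in a row along y, 92 mm apart
- well_middle (a point): centre of the mouth of the empty middle well, level with the deck's top (70 mm above the table). A cup set in it stands on the well's floor, 2 to 3 mm clear all round at the deck, and its rim stands 20 mm above the deck
- well_left (a point): centre of the mouth of the left well (+y side of the station), level with the deck's top; cup_left stands in it
- well_right (a point): centre of the mouth of the right well (-y side of the station), level with the deck's top; cup_right stands in it
- cup_center (a point): the spare cup, standing upright on the table to the right of the station: small stainless sauce cup, round, 65 mm wide at the rim tapering to 44 mm at the foot, 37 mm high, thin wall, about 60 g. Point on its axis half-way up (18.5 mm above its foot, 18.5 mm below its rim); z along its axis, upwards
- cup_left_center (a point): centre (half-way up) of the cup standing in the left well; same kind of cup
- cup_right_center (a point): centre (half-way up) of the cup standing in the right well; same kind of cup
- cover (a joint): angle of the cover in rad: 0 closed (flat over the deck, handle towards the user), 0.785 = 45 degrees, 1.57 upright, 1.85 its stop, leaning back, where it rests at the start. Free hinge without a catch: it falls shut when let go anywhere below about 1.4 rad, and back to its stop from upright; 0.25 to 0.42 kg, about 1 N to carry at the handle at 45 degrees
- hinge_mid (a point): middle of the cover's hinge axis, 82 mm above the table, 71 mm behind the station's centre; the axis runs along the station's y
- handle_bar (a point): middle of the cover's black bail handle, a round bar 10 mm thick and 88 mm long parallel to the hinge axis and 190 mm from it, joined to the cover's front edge by a 10 mm leg at each end; the bar stands 37 mm clear of the front edge, so fingers pass on both sides and it may turn between them. Moves with the cover: straight in line with the hinge, at the joint's angle above level on the user's side
- jug_center (a point): bystander: white plastic measuring jug, 151 mm high; point half-way up
- timer_center (a point): bystander: white wind-up timer, 66 mm wide, 53 mm high; point half-way up
- tub_center (a point): bystander: round plastic food tub with a lid, 129 mm wide, 56 mm high; point half-way up

How it is judged:
On the way, in this order (a step that is already met when the one before it is completed fails the run):
1. the spare cup sits upright in the middle well, let go, with the cover still leaning back (horizontal distance between cup_center and well_middle below 0.005 m and z of cup_center in the frame of station between 0.066 and 0.077 m and angle between cup_center's own z axis and vertical below 0.1 rad and contact force between the fingers and cup below 0.05 N and value of joint cover above 1.6 rad), for 0.2 s.
2. the cover is held by the fingers at about 45 degrees (value of joint cover between 0.665 and 0.905 rad and contact force between the fingers and cover above 0.3 N), for 0.2 s.
At the end, for the whole second after the job is handed in: The fingers hold the cover still at 45 degrees (within 7 degrees either way), nothing else carries it, and all three cups sit upright in their wells: within 5 mm of the well's centre, foot on its floor, tilted less than 6 degrees (all of step 2 and velocity of joint cover between -0.1 and 0.1 rad/s and contact force between cover and cup below 0.2 N and horizontal distance between cup_center and well_middle below 0.005 m and z of cup_center in the frame of station between 0.066 and 0.077 m and angle between each of cup_center, cup_left_center, cup_right_center's own z axis and vertical below 0.1 rad and horizontal distance between cup_left_center and well_left below 0.005 m and z of cup_left_center in the frame of station between 0.066 and 0.077 m and horizontal distance between cup_right_center and well_right below 0.005 m and z of cup_right_center in the frame of station between 0.066 and 0.077 m and contact force between the fingers and cup below 0.05 N); the arm keeps its last pose, push and grip.
It fails at once if the cover drops shut or nearly shut (below 17 degrees) (value of joint cover below 0.3 rad).
It fails at once if a seated cup comes out of its well (horizontal distance between cup_left_center and well_left above 0.02 m or horizontal distance between cup_right_center and well_right above 0.02 m).
It fails at once if one of the other things on the table is moved more than 30 mm (distance of any of jug_center, timer_center, tub_center from where it was at the start of the episode above 0.03 m).
It also fails if it takes over 48 s, if anything falls off the work surface, if the arm or the gripper's body presses on something with over 40 N, if the wrist force passes 120 N, or if a joint passes its speed limit or range.

## Robot

A 7-joint arm with a two-finger parallel gripper is mounted at the origin on a cart in front of the work surface, level with it; the furniture and walls round the work are solid. World frame = base frame: x ahead of the robot, y to its left, z up, the work surface at z = 0. Lengths are in m, angles in rad, forces in N, time in s.
With the tool pointing down it reaches from about 0.425 to 0.975 m from the base axis. Payload 16.7 kg.
Tool frame: the origin (TCP) lies midway between the tips of the shut fingers; the grasp point (between the pads) lies 19 mm behind it (hold_point_z is the distance from the TCP to the grasp point, in m); y points along the fingers, z is the direction in which the jaws open and shut, and the axes are right-handed (so a half turn about y gives the same grasp; the last joint's range is limited). The gripper opens to 85 mm and grips with 20 to 120 N. Pads are 22 mm wide; open, the fingers measure 114 mm over their backs; the gripper's body (76 mm by 85 mm) begins 54 mm behind the grasp point. The pads swing forward as they close: fully open they stand 13 mm farther back than shut.
Start: joints at [1.196, 0.426, 0.074, 1.606, -0.034, 1.111, -0.067], TCP at [0.15, -0.658, 0.231] pointing down, gripper open.
Joint ranges: [-2.85, 2.85], [-0.5, 2.14], [-1.23, 1.37], [0.21, 2.46], [-1.02, 4.16], [0.16, 2.05], [-2.73, 2.73]. Speed limits (rad/s): [1.89, 1.89, 2.39, 2.39, 3.01, 3.01, 3.01].

## Interface

Orientations are given as [roll, pitch, yaw] about the fixed x, y, z axes, in that order (R = Rz(yaw) Ry(pitch) Rx(roll)).
In Python, from bench import * gives the robot as it stands.
- The arm moves only by the tool jog_arm, never from a script. Its argument "motion" is a list of rows, each an object of numbers: "claw": the opening, from 0 (shut) to 1 (fully open); "tx", "ty", "tz": the shift along the tool's x, y, z in m; "turn": the turn about the tool's y in rad. A call has exactly 10 rows; each row shifts and turns the commanded pose from where the row before left it, along the tool's axes as they then stand; what a row does not reach is not made up. A row lasts 1/8 s, in which the tool goes at most 62.5 mm and 10.7 degrees, less where a joint would pass 70% of its speed; a pose out of reach is approached as far as the arm can. A call with a gripper value outside its range is refused whole. The fingers move at their own pace and stop on an object; "newtons" is the grip in N (left out, the last holds). Time passes only in rows, so rows that do not move let the fingers close, or fill a call up. It gives the time, the measured TCP pose, the force and the opening at its end, in the units of the state.
- sense(): the state, without advancing time (a new reading comes with each control period).
- capture(name): name is "scene" or "top" or "wrist"; returns a dict with "color" (420x560x3 uint8, red, green, blue), "fx", "fy", "cx", "cy" (pixels), "rvec" (rotation vector, rad) and "tvec" (3), from world to camera coordinates, as OpenCV has them. Camera axes: x right, y down, z forward; pixel columns grow to the right and rows downward; lengths in m; the calibration is good to about 2 mm. The wrist camera is an equidistant fisheye: a pixel r from the principal point sees the ray r / f radians off the axis. A picture is of the moment at which its call begins. There is no depth.
- hand_in(): hands the job in, once; it reports no verdict.
The state is a dict: "clock": time; "joint_pos": joint angles; "joint_vel": joint speeds; "joint_torque": joint torques, N m; "ee_pos": TCP position; "tcp_rot": TCP orientation; "ft_force": force on the tool from outside, world axes, zero at the start; "moment": the same for the moment, N m; "opening": finger opening in m.
Only numpy, scipy, OpenCV 4.12 (cv2) and the standard library are available. Lean on these libraries where they do the work, as an engineer would, in place of code of your own. Each camera call takes 0.05 s, during which the arm holds its last target. There are 200 camera calls.

## Working session

There is one attempt and no reset: what is moved stays moved. The work goes in short steps, Python scripts to look and compute and a tool call to move; the robot and the scene stay as the last step left them, time stands still between calls to the robot, and variables do not carry over. Pictures are saved under pics/ and viewed, about 8 in all and at most 12, crops included, and the job is handed in when it is done.

Besides the shell and the picture viewer there is one more tool, called by a JSON object that holds its "method" and its "body", one argument or row to a line. jog_arm: Moves the arm, as the interface text tells. Its arguments: {"type":"object","properties":{"motion":{"type":"array"},"newtons":{"type":"number"}},"required":["motion"]}

```bash
ls; mkdir -p pics
python3 - <<'E'
from bench import *
import cv2,pickle
s=sense();print(s)
for n in("scene","top"):
    c=capture(n);pickle.dump(c,open(n+".pkl","wb"));cv2.imwrite(f"pics/{n}0.png",c["color"][:,:,::-1])
    print({k:v for k,v in c.items() if k!="color"})
E
```

```text
pics
{'clock': 0.0, 'joint_pos': array([ 1.1965325 ,  0.42674627,  0.0738601 ,  1.60660168, -0.03407383,
        1.11079773, -0.0670766 ]), 'joint_vel': array([-0.00184358, -0.00044093,  0.00119497,  0.00068207,  0.00071923,
       -0.00192804,  0.00055655]), 'joint_torque': array([ 1.39640684e-03, -9.49817705e+01,  3.76183212e+00, -4.63530707e+01,
        1.94755179e-02,  1.00102642e-02, -9.17641455e-05]), 'ee_pos': array([ 0.15030981, -0.65763712,  0.23060372]), 'tcp_rot': array([-1.57208414e+00, -1.23869605e-04, -2.91683360e+00]), 'ft_force': array([ 0.26763906,  0.61369019, -0.71821396]), 'moment': array([ 0.00078296, -0.01345551,  0.01346785]), 'opening': 0.0855661992499055}
{'fx': 498.7254266554498, 'fy': 498.7254266554498, 'cx': 274.3184975568095, 'cy': 213.52856538464985, 'rvec': array([ 0.81016657, -2.28891745,  1.38873451]), 'tvec': array([0.43016265, 0.23737572, 0.85059432])}
{'fx': 431.28499653378, 'fy': 431.28499653378, 'cx': 279.40934823567636, 'cy': 216.89794292977106, 'rvec': array([ 2.10936601, -2.15788461,  0.14718917]), 'tvec': array([0.00323086, 0.55720016, 0.95734743])}
```

View pics/scene0.png

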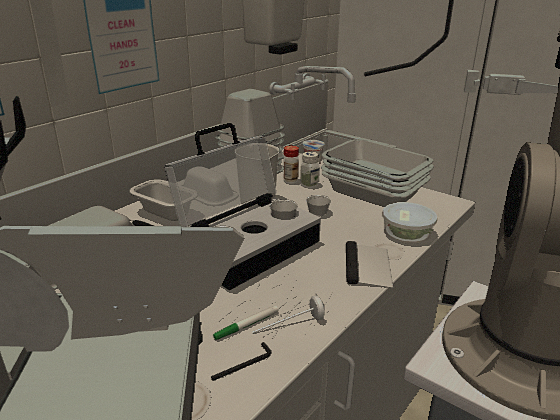

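View pics/top0.png

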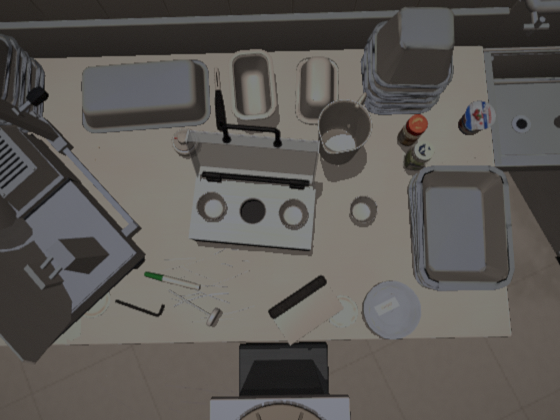

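The scene picture shows the station with its cover leaning back and the empty middle well at about (255,228), and the spare cup at about (318,204). In the top picture the empty well is at (253,210), the spare cup at (361,210), the jug at (344,130), the timer at (184,142) and the tub at (392,310). I'll enlarge the station area.

Run:
```python
import cv2,pickle
c=pickle.load(open("top.pkl","rb"))["color"][:,:,::-1]
im=cv2.resize(c[115:260,180:380],None,fx=4,fy=4,interpolation=cv2.INTER_CUBIC)
cv2.imwrite("pics/topcrop.png",cv2.convertScaleAbs(im,alpha=1.6))
```

```text
(no output)
```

View pics/topcrop.png

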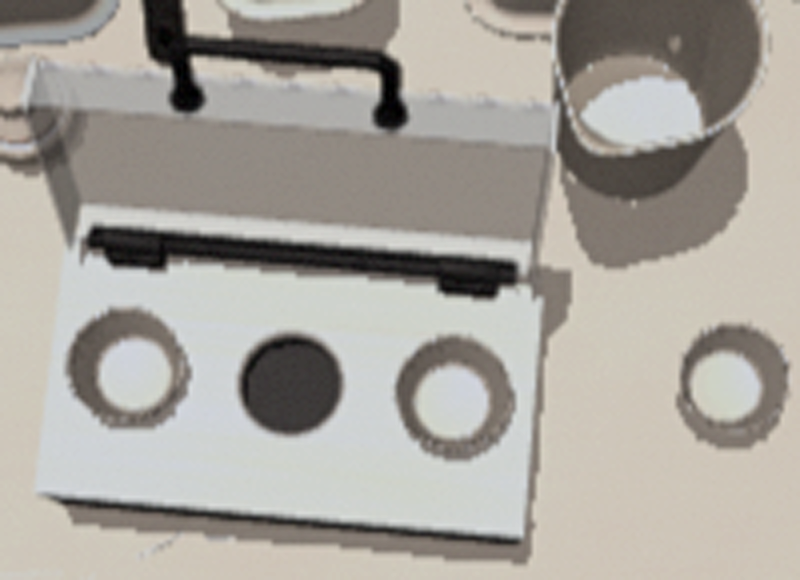

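The crop shows the well centre at (291,384), the left and right cup rims at (129,368) and (455,397), and the spare cup's rim at (734,385). The handle bar runs from (175,44) to (390,62) and the deck's front corners are at (38,493) and (521,541).

```bash
cat > h.py <<'E'
import numpy as np,cv2,pickle
def ray(c,uv):
    R=cv2.Rodrigues(c["rvec"])[0]; 
    d=R.T@np.array([(uv[0]-c["cx"])/c["fx"],(uv[1]-c["cy"])/c["fy"],1]); return -R.T@c["tvec"],d
def atz(c,uv,z):
    o,d=ray(c,uv); return o+d*(z-o[2])/d[2]
def proj(c,p):
    R=cv2.Rodrigues(c["rvec"])[0]; q=R@np.asarray(p)+c["tvec"]; return np.array([c["fx"]*q[0]/q[2]+c["cx"],c["fy"]*q[1]/q[2]+c["cy"]])
E
python3 - <<'E'
from h import *
t=pickle.load(open("top.pkl","rb"));s=pickle.load(open("scene.pkl","rb"))
f=lambda x,y:(180+(x+.5)/4-.5,115+(y+.5)/4-.5)
P={}
for n,x,y,z in[("well",291,384,.07),("L",129,368,.09),("R",455,397,.09),("spare",734,385,.037),("FL",38,493,.07),("FR",521,541,.07),("BR",543,290,.07),
  ("hl",90,237,.082),("hr",517,271,.082),("b1",175,44,.265),("b2",390,62,.265)]:
    P[n]=atz(t,f(x,y),z);print(n,P[n].round(4),"scene px",proj(s,P[n]).round(1))
d=P["L"]-P["R"];print("LR",np.linalg.norm(d),"mid",(P["L"]+P["R"])/2,"ang y",np.degrees(np.arctan2(d[1],d[0]))-90)
for a,b in(("FL","FR"),("hl","hr"),("b1","b2"),("FR","BR")):
    d=P[a]-P[b];print(a,b,np.linalg.norm(d),np.degrees(np.arctan2(d[1],d[0])),(P[a]+P[b])/2)
# spare radius
print(np.linalg.norm(P["spare"]-atz(t,f(789,385),.037)),np.linalg.norm(P["well"]-atz(t,f(342,384),.07)))
E
```

```text
well [0.5688 0.051  0.07  ] scene px [254.2 225.9]
L [0.5766 0.1395 0.09  ] scene px [223.1 232.4]
R [ 0.5558 -0.0411  0.09  ] scene px [284.6 204.9]
spare [ 0.5675 -0.2047  0.037 ] scene px [319.5 200.1]
FL [0.5101 0.1941 0.07  ] scene px [228.7 262.9]
FR [ 0.477  -0.0761  0.07  ] scene px [321.2 217.3]
BR [ 0.6195 -0.0932  0.07  ] scene px [277.  197.6]
hl [0.6541 0.1633 0.082 ] scene px [189.3 228.5]
hr [ 0.6282 -0.0781  0.082 ] scene px [270.4 194.2]
b1 [0.6973 0.0881 0.265 ] scene px [195.3 133.2]
b2 [ 0.6857 -0.0119  0.265 ] scene px [231.8 123.2]
LR 0.1818465583003719 mid [0.5661945  0.04919449 0.09      ] ang y -6.5433082530582
FL FR 0.27218071023135915 83.00910562642912 [0.49356365 0.05899965 0.07      ]
hl hr 0.24277857409192966 83.85926105428588 [0.6411353  0.04262326 0.082     ]
b1 b2 0.10066140995561228 83.40419223167571 [0.69147779 0.0380552  0.265     ]
FR BR 0.14355674559867207 173.15858506540704 [ 0.54826716 -0.08462931  0.07      ]
0.03191385205911771 0.028883810326876095
```

{"method": "jog_arm", "body": {
  "motion": [
    {"claw":1,"turn":-0.176},
    {"claw":1,"turn":-0.176},
    {"claw":1,"turn":-0.176},
    {"claw":1,"turn":-0.176},
    {"claw":1,"turn":-0.176},
    {"claw":1,"turn":-0.176},
    {"claw":1,"turn":-0.176},
    {"claw":1,"tx":-0.04,"tz":0.03},
    {"claw":1,"tx":-0.04,"tz":0.03},
    {"claw":1,"tx":-0.04,"tz":0.03}
  ],
  "newtons": 30
}}

```text
validation failed for argument at $.mo...
```

{"method": "jog_arm", "body": {
  "motion": [
    {"claw":1.0,"tx":0.0,"ty":0.0,"tz":0.0,"turn":-0.176},
    {"claw":1.0,"tx":0.0,"ty":0.0,"tz":0.0,"turn":-0.176},
    {"claw":1.0,"tx":0.0,"ty":0.0,"tz":0.0,"turn":-0.176},
    {"claw":1.0,"tx":0.0,"ty":0.0,"tz":0.0,"turn":-0.176},
    {"claw":1.0,"tx":0.0,"ty":0.0,"tz":0.0,"turn":-0.176},
    {"claw":1.0,"tx":0.0,"ty":0.0,"tz":0.0,"turn":-0.176},
    {"claw":1.0,"tx":0.0,"ty":0.0,"tz":0.0,"turn":-0.176},
    {"claw":1.0,"tx":-0.04,"ty":0.0,"tz":0.03,"turn":0.0},
    {"claw":1.0,"tx":-0.04,"ty":0.0,"tz":0.03,"turn":0.0},
    {"claw":1.0,"tx":-0.04,"ty":0.0,"tz":0.03,"turn":0.0}
  ],
  "newtons": 30
}}

```text
clock: 1.35
ee_pos: [0.2543, -0.5476, 0.231]
tcp_rot: [-1.571, 0.001, -1.685]
ft_force: [0.9, -0.7, -0.7]
opening: 0.0854
```

{"method": "jog_arm", "body": {
  "motion": [
    {"claw":1.0,"tx":-0.0472,"ty":0.0,"tz":0.034,"turn":0.0},
    {"claw":1.0,"tx":-0.0472,"ty":0.0,"tz":0.034,"turn":0.0},
    {"claw":1.0,"tx":-0.0472,"ty":0.0,"tz":0.034,"turn":0.0},
    {"claw":1.0,"tx":-0.0472,"ty":0.0,"tz":0.034,"turn":0.0},
    {"claw":1.0,"tx":-0.0472,"ty":0.0,"tz":0.034,"turn":0.0},
    {"claw":1.0,"tx":-0.0472,"ty":0.0,"tz":0.034,"turn":0.0},
    {"claw":1.0,"tx":-0.0472,"ty":0.0,"tz":0.034,"turn":0.0},
    {"claw":1.0,"tx":-0.0472,"ty":0.0,"tz":0.034,"turn":0.0},
    {"claw":1.0,"tx":0.0,"ty":0.04,"tz":0.0,"turn":0.0},
    {"claw":1.0,"tx":0.0,"ty":0.04,"tz":0.0,"turn":0.0}
  ]
}}

```text
clock: 2.6
ee_pos: [0.5671, -0.204, 0.1502]
tcp_rot: [-1.57, 0.0, -1.683]
ft_force: [0.2, -1.8, -0.3]
opening: 0.0854
```

Run:
```python
from bench import *
import cv2,pickle
s=sense();print(s["ee_pos"],s["tcp_rot"])
c=capture("wrist");pickle.dump(c,open("wrist.pkl","wb"))
print({k:v for k,v in c.items() if k!="color"})
cv2.imwrite("pics/w1.png",cv2.convertScaleAbs(c["color"][:,:,::-1],alpha=1.4))
```

```text
[ 0.56710717 -0.2040412   0.15023622] [-1.57040577e+00  2.89492532e-05 -1.68344485e+00]
{'fx': 325.19226210127806, 'fy': 325.19226210127806, 'cx': 281.5385264286124, 'cy': 207.2929004702553, 'rvec': array([-2.82564272,  0.15998291,  0.02396033]), 'tvec': array([-0.58751994, -0.14564341,  0.2613315 ])}
```

View pics/w1.png

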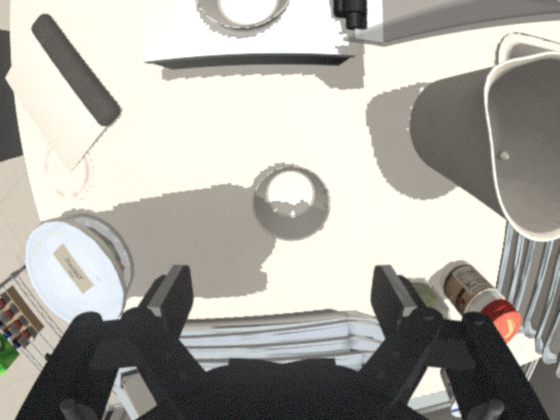

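The wrist view has the cup's rim centred at about (291,203), 76 px wide, between the open fingers, and the jug at the right well clear of the rear finger.

```bash
cat >> h.py <<'E'
def fray(c,uv):
    R=cv2.Rodrigues(c["rvec"])[0]; v=np.array([(uv[0]-c["cx"])/c["fx"],(uv[1]-c["cy"])/c["fy"]]); a=np.linalg.norm(v)
    d=R.T@np.r_[v/a*np.sin(a),np.cos(a)]; return -R.T@c["tvec"],d
def fatz(c,uv,z):
    o,d=fray(c,uv); return o+d*(z-o[2])/d[2]
E
python3 - <<'E'
from h import *
c=pickle.load(open("wrist.pkl","rb"))
for uv in[(291,203),(252,203),(329,203),(291,166),(291,240)]: print(uv,fatz(c,uv,.037).round(4))
E
```

```text
(291, 203) [ 0.576  -0.2038  0.037 ]
(252, 203) [ 0.5439 -0.2001  0.037 ]
(329, 203) [ 0.6075 -0.2073  0.037 ]
(291, 166) [ 0.5793 -0.1729  0.037 ]
(291, 240) [ 0.5726 -0.2369  0.037 ]
```

{"method": "jog_arm", "body": {
  "motion": [
    {"claw":1.0,"tx":0.0,"ty":0.03,"tz":0.0075,"turn":0.0},
    {"claw":1.0,"tx":0.0,"ty":0.035,"tz":0.0,"turn":0.0},
    {"claw":1.0,"tx":0.0,"ty":0.035,"tz":0.0,"turn":0.0},
    {"claw":1.0,"tx":0.0,"ty":0.025,"tz":0.0,"turn":0.0},
    {"claw":1.0,"tx":0.0,"ty":0.011,"tz":0.0,"turn":0.0},
    {"claw":0.0,"tx":0.0,"ty":0.0,"tz":0.0,"turn":0.0},
    {"claw":0.0,"tx":0.0,"ty":0.0,"tz":0.0,"turn":0.0},
    {"claw":0.0,"tx":0.0,"ty":0.0,"tz":0.0,"turn":0.0},
    {"claw":0.0,"tx":0.0,"ty":0.0,"tz":0.0,"turn":0.0},
    {"claw":0.0,"tx":0.0,"ty":0.0,"tz":0.0,"turn":0.0}
  ],
  "newtons": 25
}}

```text
clock: 3.9
ee_pos: [0.5749, -0.2058, 0.0165]
tcp_rot: [-1.569, -0.0, -1.685]
ft_force: [-1.3, 1.3, 8.2]
opening: 0.0622
```

Run:
```python
from bench import *
import cv2,pickle
s=sense();print(s["ee_pos"],s["tcp_rot"],s["opening"],s["ft_force"])
c=capture("scene")
cv2.imwrite("pics/s2.png",cv2.resize(c["color"][120:270,180:380,::-1],None,fx=4,fy=4,interpolation=cv2.INTER_CUBIC))
```

```text
[ 0.57488806 -0.20583527  0.01645269] [-1.56919387e+00 -3.47539881e-04 -1.68493593e+00] 0.06224538586601999 [-1.30372383  1.29560476  8.197164  ]
```

View pics/s2.png

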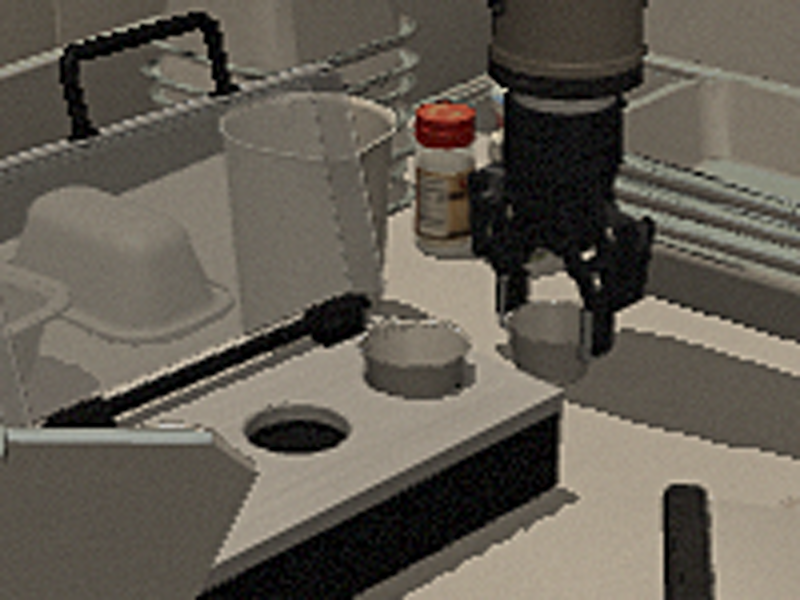

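The fingers hold the cup at its rim (opening 62 mm, cup upright around (548,335)). Nothing else is near them. I'll lift it and carry it over the well.

{"method": "jog_arm", "body": {
  "motion": [
    {"claw":0.0,"tx":0.0,"ty":-0.02,"tz":0.0,"turn":0.0},
    {"claw":0.0,"tx":0.0,"ty":-0.04,"tz":0.0,"turn":0.0},
    {"claw":0.0,"tx":0.0,"ty":-0.06,"tz":0.0,"turn":0.0},
    {"claw":0.0,"tx":-0.0421,"ty":0.0,"tz":-0.006,"turn":0.0},
    {"claw":0.0,"tx":-0.0421,"ty":0.0,"tz":-0.006,"turn":0.0},
    {"claw":0.0,"tx":-0.0421,"ty":0.0,"tz":-0.006,"turn":0.0},
    {"claw":0.0,"tx":-0.0421,"ty":0.0,"tz":-0.006,"turn":0.0},
    {"claw":0.0,"tx":-0.0421,"ty":0.0,"tz":-0.006,"turn":0.0},
    {"claw":0.0,"tx":-0.0421,"ty":0.0,"tz":-0.006,"turn":0.0},
    {"claw":0.0,"tx":0.0,"ty":0.0,"tz":0.0,"turn":0.0}
  ]
}}

```text
clock: 5.2
ee_pos: [0.567, 0.0533, 0.137]
tcp_rot: [-1.569, 0.001, -1.68]
ft_force: [-0.6, -0.9, -0.2]
opening: 0.0623
```

Run:
```python
from bench import *
import cv2,pickle
s=sense();print(s["ee_pos"],s["tcp_rot"],s["opening"],s["ft_force"])
c=capture("wrist");pickle.dump(c,open("wrist2.pkl","wb"))
a=cv2.convertScaleAbs(c["color"][60:360,80:480,::-1],alpha=1.4)
cv2.imwrite("pics/w2.png",cv2.resize(a,None,fx=2,fy=2,interpolation=cv2.INTER_CUBIC))
```

```text
[0.56704094 0.05327115 0.13696472] [-1.56946373e+00  1.41084447e-03 -1.67966639e+00] 0.06231295464074034 [-0.56812486 -0.94865877 -0.18106106]
```

View pics/w2.png

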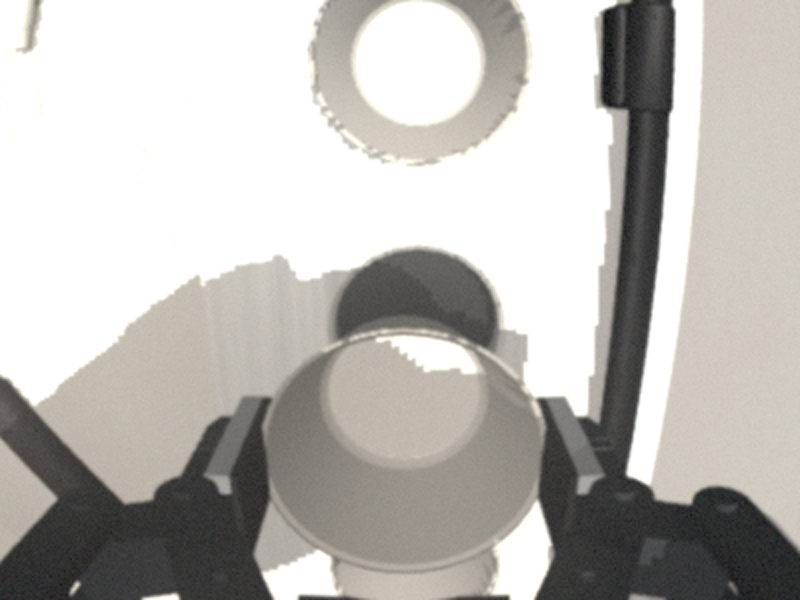

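The wrist crop shows the cup held level with its rim centred at (406,450), the empty well spanning x 336 to 500 with its top at y 247, and the left cup's rim at (420,58).

Run:
```python
from h import *
c=pickle.load(open("wrist2.pkl","rb"))
f=lambda x,y:(80+(x+.5)/2-.5,60+(y+.5)/2-.5)
for n,x,y,z in[("wellL",336,318,.07),("wellR",500,318,.07),("welltop",418,247,.07),("leftrim l",311,60,.09),("r",530,60,.09),("bot",418,162,.09),
 ("cup l",266,450,.1575),("cup r",546,450,.1575),("cup t",406,329,.1575),("cup b",406,571,.1575)]: print(n,fatz(c,f(x,y),z).round(4))
for p in[(.568,.0503,.07)]: # predicted well outline
  pass
```

```text
wellL [0.5453 0.0599 0.07  ]
wellR [0.6018 0.0536 0.07  ]
welltop [0.576  0.0818 0.07  ]
leftrim l [0.5513 0.1459 0.09  ]
r [0.6145 0.1393 0.09  ]
bot [0.5788 0.1122 0.09  ]
cup l [0.5378 0.0607 0.1575]
cup r [0.6001 0.0538 0.1575]
cup t [0.572  0.0863 0.1575]
cup b [0.5651 0.0221 0.1575]
```

{"method": "jog_arm", "body": {
  "motion": [
    {"claw":0.0,"tx":0.002,"ty":0.0,"tz":0.0027,"turn":0.0},
    {"claw":0.0,"tx":0.0,"ty":0.015,"tz":0.0,"turn":0.0},
    {"claw":0.0,"tx":0.0,"ty":0.015,"tz":0.0,"turn":0.0},
    {"claw":0.0,"tx":0.0,"ty":0.01,"tz":0.0,"turn":0.0},
    {"claw":0.0,"tx":0.0,"ty":0.008,"tz":0.0,"turn":0.0},
    {"claw":0.0,"tx":0.0,"ty":0.005,"tz":0.0,"turn":0.0},
    {"claw":0.0,"tx":0.0,"ty":0.004,"tz":0.0,"turn":0.0},
    {"claw":0.0,"tx":0.0,"ty":0.003,"tz":0.0,"turn":0.0},
    {"claw":0.0,"tx":0.0,"ty":0.002,"tz":0.0,"turn":0.0},
    {"claw":0.0,"tx":0.0,"ty":0.0,"tz":0.0,"turn":0.0}
  ]
}}

```text
clock: 6.5
ee_pos: [0.57, 0.0474, 0.0736]
tcp_rot: [-1.57, 0.0, -1.685]
ft_force: [1.4, 1.6, 0.7]
opening: 0.0623
```

{"method": "jog_arm", "body": {
  "motion": [
    {"claw":0.0,"tx":-0.0015,"ty":0.0,"tz":0.0,"turn":0.0},
    {"claw":0.0,"tx":-0.0015,"ty":0.0,"tz":0.0,"turn":0.0},
    {"claw":0.0,"tx":0.0,"ty":0.001,"tz":0.0,"turn":0.0},
    {"claw":0.0,"tx":0.0,"ty":0.001,"tz":0.0,"turn":0.0},
    {"claw":0.0,"tx":0.0,"ty":0.001,"tz":0.0,"turn":0.0},
    {"claw":0.0,"tx":0.0,"ty":0.0005,"tz":0.0,"turn":0.0},
    {"claw":0.0,"tx":0.0,"ty":0.0,"tz":0.0,"turn":0.0},
    {"claw":0.0,"tx":0.0,"ty":0.0,"tz":0.0,"turn":0.0},
    {"claw":0.0,"tx":0.0,"ty":0.0,"tz":0.0,"turn":0.0},
    {"claw":0.0,"tx":0.0,"ty":0.0,"tz":0.0,"turn":0.0}
  ]
}}

```text
clock: 7.75
ee_pos: [0.57, 0.0501, 0.0699]
tcp_rot: [-1.571, 0.0, -1.685]
ft_force: [-0.1, 0.1, -1.1]
opening: 0.0624
```

{"method": "jog_arm", "body": {
  "motion": [
    {"claw":0.78,"tx":0.0,"ty":0.0,"tz":0.0,"turn":0.0},
    {"claw":0.8,"tx":0.0,"ty":0.0,"tz":0.0,"turn":0.0},
    {"claw":0.85,"tx":0.0,"ty":0.0,"tz":0.0,"turn":0.0},
    {"claw":0.9,"tx":0.0,"ty":0.0,"tz":0.0,"turn":0.0},
    {"claw":0.95,"tx":0.0,"ty":0.0,"tz":0.0,"turn":0.0},
    {"claw":1.0,"tx":0.0,"ty":0.0,"tz":0.0,"turn":0.0},
    {"claw":1.0,"tx":0.0,"ty":0.0,"tz":0.0,"turn":0.0},
    {"claw":1.0,"tx":0.0,"ty":-0.02,"tz":0.0,"turn":0.0},
    {"claw":1.0,"tx":0.0,"ty":-0.04,"tz":0.0,"turn":0.0},
    {"claw":1.0,"tx":0.0,"ty":-0.04,"tz":0.0,"turn":0.0}
  ]
}}

```text
clock: 9.0
ee_pos: [0.5699, 0.0503, 0.1723]
tcp_rot: [-1.57, 0.0, -1.684]
ft_force: [0.8, -0.2, 0.6]
opening: 0.0857
```

Run:
```python
from bench import *
import cv2,pickle
s=sense();print(s["ee_pos"],s["tcp_rot"],s["opening"],s["ft_force"])
c=capture("wrist");pickle.dump(c,open("wrist3.pkl","wb"))
c=capture("wrist")
a=cv2.convertScaleAbs(c["color"][40:340,80:480,::-1],alpha=1.0)
cv2.imwrite("pics/w3.png",cv2.resize(a,None,fx=2,fy=2,interpolation=cv2.INTER_CUBIC))
```

```text
[0.56989149 0.05032036 0.17228454] [-1.57040146e+00  4.16232150e-04 -1.68446748e+00] 0.08570496281991684 [ 0.75252861 -0.1960026   0.57942359]
```

View pics/w3.png

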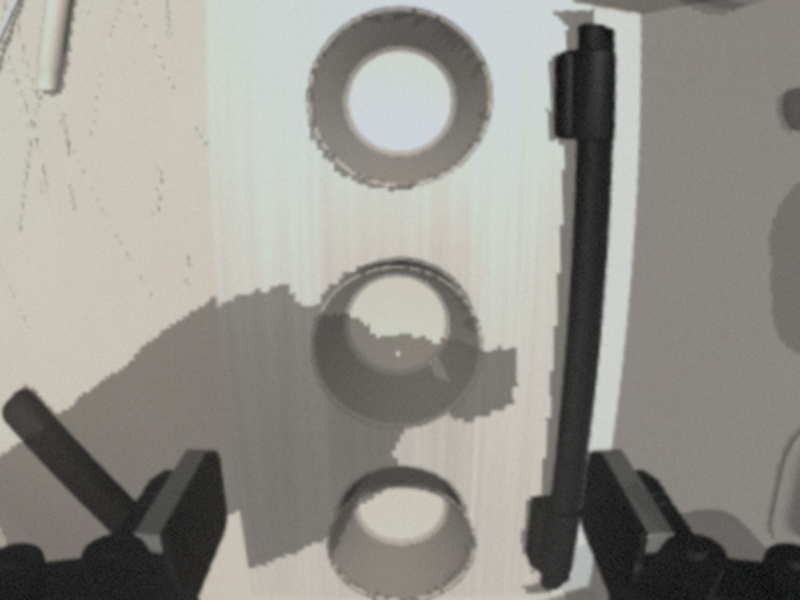

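The middle cup now stands in the well with its rim centred at (397,344). The left cup's rim is at (400,98) and the right cup's at (402,533). I'll check that the spacing is even, which also tests the rim height.

Run:
```python
from h import *
c=pickle.load(open("wrist3.pkl","rb"))
f=lambda x,y:(80+(x+.5)/2-.5,40+(y+.5)/2-.5)
mid=lambda a,b:(fatz(c,f(*a),.09)+fatz(c,f(*b),.09))/2
D=np.array([.1149,.9934,0])
for n,l,r,t,b in[("L",(307,98),(493,98),(400,7),(400,189)),("M",(312,344),(481,344),(397,262),(397,428)),("R",(328,533),(475,533),(402,467),(402,600))]:
    print(n,mid(l,r).round(4),mid(t,b).round(4),"width",np.linalg.norm(fatz(c,f(*l),.09)-fatz(c,f(*r),.09)).round(4),"along y",(mid(t,b)@D).round(4))
H=np.array([.568+.071*.9934,.0503-.071*.1149,.082]);print("hinge",H, "ee frame")
for q in(1.85,1.6,1.3,1.05,.785): 
    p=H+.19*np.array([-np.cos(q)*.9934,np.cos(q)*.1149,np.sin(q)]);print(q,p.round(4))
for y,n in((70,"hinge top px"),(400,"b")): pass
print(fatz(c,f(601,130),.082),fatz(c,f(567,500),.082))
```

```text
L [0.5802 0.1426 0.09  ] [0.5802 0.1422 0.09  ] width 0.0637 along y 0.208
M [0.5687 0.0545 0.09  ] [0.5687 0.0527 0.09  ] width 0.0623 along y 0.1177
R [ 0.5609 -0.0292  0.09  ] [ 0.5608 -0.0316  0.09  ] width 0.0619 along y 0.033
hinge [0.6385314 0.0421421 0.082    ] ee frame
1.85 [0.6905 0.0361 0.2646]
1.6 [0.644  0.0415 0.2719]
1.3 [0.588  0.048  0.2651]
1.05 [0.5446 0.053  0.2468]
0.785 [0.505  0.0576 0.2163]
[0.65189336 0.12493101 0.082     ] [ 0.63302527 -0.02725969  0.082     ]
```

All three rims have the same size and height, with even spacing to 2–3 mm, so the cup is seated. Next I go above the handle bar.

{"method": "jog_arm", "body": {
  "motion": [
    {"claw":1.0,"tx":0.0,"ty":-0.055,"tz":0.0,"turn":0.0},
    {"claw":1.0,"tx":0.0,"ty":-0.055,"tz":0.0,"turn":0.0},
    {"claw":1.0,"tx":0.0,"ty":-0.048,"tz":0.0,"turn":0.0},
    {"claw":1.0,"tx":0.0,"ty":0.0,"tz":0.03,"turn":0.0},
    {"claw":1.0,"tx":0.0,"ty":0.0,"tz":0.035,"turn":0.0},
    {"claw":1.0,"tx":0.0,"ty":0.0,"tz":0.035,"turn":0.0},
    {"claw":1.0,"tx":0.0,"ty":0.0,"tz":0.023,"turn":0.0},
    {"claw":1.0,"tx":0.0,"ty":0.0,"tz":0.0,"turn":0.0},
    {"claw":1.0,"tx":0.0,"ty":0.0,"tz":0.0,"turn":0.0},
    {"claw":1.0,"tx":0.0,"ty":0.0,"tz":0.0,"turn":0.0}
  ]
}}

```text
clock: 10.35
ee_pos: [0.6916, 0.0363, 0.3285]
tcp_rot: [-1.57, 0.0, -1.684]
ft_force: [0.0, 0.2, 0.8]
opening: 0.0856
```

Run:
```python
from bench import *
import cv2,pickle
s=sense();print(s["ee_pos"],s["tcp_rot"],s["opening"],s["ft_force"])
c=capture("wrist");pickle.dump(c,open("wrist4.pkl","wb"))
cv2.imwrite("pics/w4.png",c["color"][:,:,::-1])
```

```text
[0.69156263 0.03626268 0.32853671] [-1.57024833e+00  2.25903393e-05 -1.68448539e+00] 0.0856038434644982 [0.0255701  0.17763528 0.7629797 ]
```

View pics/w4.png

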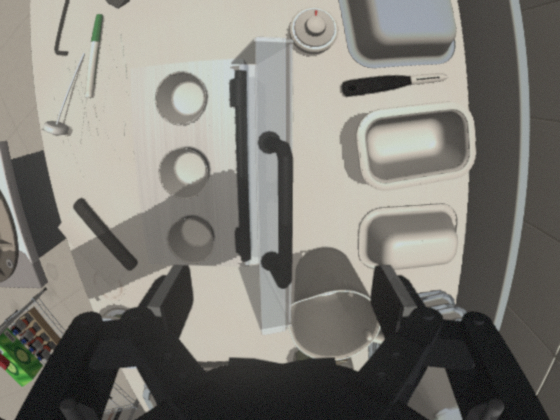

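The wrist view shows all three cups seated in their wells. The handle bar runs from (285,143) to (286,284), close to the jaw centre line at x = 281.

Run:
```python
from h import *
c=pickle.load(open("wrist4.pkl","rb"))
a,b=fatz(c,(285,143),.2646),fatz(c,(286,284),.2646);print(a,b,(a+b)/2,np.linalg.norm(a-b))
```

```text
[0.70114532 0.09205018 0.2646    ] [ 0.6905293  -0.01023797  0.2646    ] [0.69583731 0.04090611 0.2646    ] 0.10283757018029938
```

{"method": "jog_arm", "body": {
  "motion": [
    {"claw":1.0,"tx":-0.002,"ty":0.02,"tz":0.002,"turn":0.0},
    {"claw":1.0,"tx":0.0,"ty":0.025,"tz":0.0,"turn":0.0},
    {"claw":1.0,"tx":0.0,"ty":0.021,"tz":0.0,"turn":0.0},
    {"claw":1.0,"tx":0.0,"ty":0.012,"tz":0.0,"turn":0.0},
    {"claw":0.5,"tx":0.0,"ty":0.0,"tz":0.0,"turn":0.0},
    {"claw":0.3,"tx":0.0,"ty":0.0,"tz":0.0,"turn":0.0},
    {"claw":0.0,"tx":0.0,"ty":0.0,"tz":0.0,"turn":0.0},
    {"claw":0.0,"tx":0.0,"ty":0.0,"tz":0.0,"turn":0.0},
    {"claw":0.0,"tx":0.0,"ty":0.0,"tz":0.0,"turn":0.0},
    {"claw":0.0,"tx":0.0,"ty":0.0,"tz":0.0,"turn":0.0}
  ],
  "newtons": 25
}}

```text
clock: 11.65
ee_pos: [0.6942, 0.0379, 0.2504]
tcp_rot: [-1.571, -0.0, -1.685]
ft_force: [-4.3, -0.3, 6.1]
opening: 0.0086
```

The bar is gripped (opening 8.6 mm). I'll swing it forward along the hinge arc from 1.85 to 1.30 rad.

{"method": "jog_arm", "body": {
  "motion": [
    {"claw":0.0,"tx":0.0,"ty":-0.0026,"tz":-0.0102,"turn":0.0},
    {"claw":0.0,"tx":0.0,"ty":-0.0021,"tz":-0.0102,"turn":0.0},
    {"claw":0.0,"tx":0.0,"ty":-0.0015,"tz":-0.0103,"turn":0.0},
    {"claw":0.0,"tx":0.0,"ty":-0.0009,"tz":-0.0105,"turn":0.0},
    {"claw":0.0,"tx":0.0,"ty":-0.0003,"tz":-0.0104,"turn":0.0},
    {"claw":0.0,"tx":0.0,"ty":0.0002,"tz":-0.0105,"turn":0.0},
    {"claw":0.0,"tx":0.0,"ty":0.0009,"tz":-0.0104,"turn":0.0},
    {"claw":0.0,"tx":0.0,"ty":0.0014,"tz":-0.0103,"turn":0.0},
    {"claw":0.0,"tx":0.0,"ty":0.0019,"tz":-0.0103,"turn":0.0},
    {"claw":0.0,"tx":0.0,"ty":0.0025,"tz":-0.0101,"turn":0.0}
  ]
}}

```text
clock: 12.9
ee_pos: [0.591, 0.0496, 0.25]
tcp_rot: [-1.571, -0.0, -1.685]
ft_force: [0.7, -0.8, 4.7]
opening: 0.0087
```

{"method": "jog_arm", "body": {
  "motion": [
    {"claw":0.0,"tx":0.0,"ty":0.0029,"tz":-0.0094,"turn":0.0},
    {"claw":0.0,"tx":0.0,"ty":0.0033,"tz":-0.0092,"turn":0.0},
    {"claw":0.0,"tx":0.0,"ty":0.0038,"tz":-0.009,"turn":0.0},
    {"claw":0.0,"tx":0.0,"ty":0.0043,"tz":-0.0088,"turn":0.0},
    {"claw":0.0,"tx":0.0,"ty":0.0047,"tz":-0.0086,"turn":0.0},
    {"claw":0.0,"tx":0.0,"ty":0.0051,"tz":-0.0083,"turn":0.0},
    {"claw":0.0,"tx":0.0,"ty":0.0056,"tz":-0.008,"turn":0.0},
    {"claw":0.0,"tx":0.0,"ty":0.006,"tz":-0.0078,"turn":0.0},
    {"claw":0.0,"tx":0.0,"ty":0.0064,"tz":-0.0074,"turn":0.0},
    {"claw":0.0,"tx":0.0,"ty":0.0067,"tz":-0.0071,"turn":0.0}
  ]
}}

```text
clock: 14.15
ee_pos: [0.5082, 0.0592, 0.2011]
tcp_rot: [-1.571, -0.0, -1.685]
ft_force: [-1.5, -1.6, 0.6]
opening: 0.0086
```

{"method": "jog_arm", "body": {
  "motion": [
    {"claw":0.0,"tx":0.0,"ty":0.0,"tz":0.0,"turn":0.0},
    {"claw":0.0,"tx":0.0,"ty":0.0,"tz":0.0,"turn":0.0},
    {"claw":0.0,"tx":0.0,"ty":0.0,"tz":0.0,"turn":0.0},
    {"claw":0.0,"tx":0.0,"ty":0.0,"tz":0.0,"turn":0.0},
    {"claw":0.0,"tx":0.0,"ty":0.0,"tz":0.0,"turn":0.0},
    {"claw":0.0,"tx":0.0,"ty":0.0,"tz":0.0,"turn":0.0},
    {"claw":0.0,"tx":0.0,"ty":0.0,"tz":0.0,"turn":0.0},
    {"claw":0.0,"tx":0.0,"ty":0.0,"tz":0.0,"turn":0.0},
    {"claw":0.0,"tx":0.0,"ty":0.0,"tz":0.0,"turn":0.0},
    {"claw":0.0,"tx":0.0,"ty":0.0,"tz":0.0,"turn":0.0}
  ]
}}

```text
clock: 15.4
ee_pos: [0.5087, 0.0591, 0.2016]
tcp_rot: [-1.571, -0.0, -1.685]
ft_force: [-4.4, -2.1, 4.8]
opening: 0.0091
```

Run:
```python
from bench import *
import cv2,numpy as np
s=sense();print(s["ee_pos"],s["opening"],s["ft_force"],s["clock"])
a=capture("scene")["color"][100:300,170:370,::-1];b=capture("wrist")["color"][:,:,::-1]
cv2.imwrite("pics/f1.png",np.hstack([cv2.resize(a,(420,420),interpolation=cv2.INTER_CUBIC),cv2.convertScaleAbs(b[:,90:470],alpha=1.3)]))
```

```text
[0.50870374 0.05908101 0.20158064] 0.009083660387401857 [-4.43552668 -2.06247232  4.8037774 ] 15.4
```

View pics/f1.png

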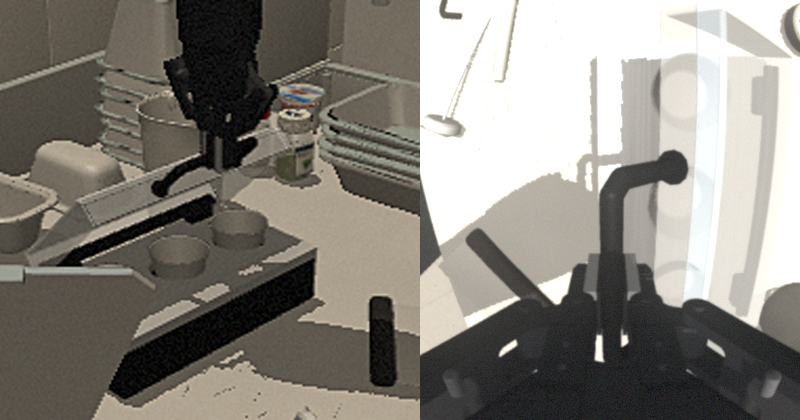

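The final picture shows the bar between the pads (wrist half, around (612,290)), the cover half-way down, and all three cups standing in their wells. The TCP moved 186.7 mm forward, against 186.8 mm expected for 45 degrees. I'm handing in.

```bash
python3 -c "
from bench import *
print(hand_in())"
```

```text
the job is handed in; nothing more can be done
None
```

The spare cup is in the middle well, and the gripper is holding the cover at about 45 degrees. I handed the job in at about 15.5 s, and no verdict was reported.

- **Cup:** after I let go, its rim matched the other two cups in size and height, with spacing even to 2–3 mm, so I take it to be seated on the floor of the well. The right cup's position was less certain because its rim was cut off in that picture.
- **Cover:** the gripper swung the bar 186.7 mm towards the user, against 186.8 mm expected for 45 degrees. At hand-in the opening was 9 mm on the 10 mm bar, and the arm was steady with about 6.5 N of strain along the cover.
- **Other things:** the last pictures show all three cups in their wells. I did not re-measure the jug, timer and tub. The gripper stayed clear of them in every picture I viewed, and no force reading suggested contact.
- **Disagreement:** the top and wrist cameras differed by up to 8 mm in x for the spare cup and about 4 mm for the well. I had misread the cup's rim in the top view, so I aimed the grasp mainly by the wrist camera. For the well I took a position between the two.

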